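# Load the bolt bar into the drill jig past the keeper pillar

### The job

Push the loose lock-bolt bar, round nose first, into the bay of the drill jig: angle it past the round keeper pillar that stands before the mouth by pushing one end and then the other, straighten it, and push it fully home against the end stop. Once it is home, push the keeper strap round on its pillar until it lies across the bar at its stop. Only push with the fingertips: do not grip or lift anything, and leave the padlocks, lock cylinder, hex key and key blank where they lie.

Things in the scene. Friction and masses are not known exactly. Their poses are not given: they have to be found in the camera images.
- bolt_bar: loose plain steel lock-bolt bar lying flat on the worktop, 180 long x 20 wide x 18 high mm, about 0.4 kg. Origin: middle of its underside; +x runs along it to the half-round nose (radius 10 mm, tip at x = +90 mm); the square tail, with a dark 8 mm hole in its top, ends at x = -90 mm; y across, z up. Pushed sideways near one end it turns about a point roughly 35 mm beyond its middle.
- bar_nose (a point): tip of the bar's half-round nose, on its axis, 9 mm above its underside (bar x = +90 mm).
- drill_jig: steel drill jig fixed on the worktop. Origin: on the worktop (z = 0), middle of the bay's mouth; +x runs into the bay, y across, z up. Bay 23 mm wide (y = -11.5 to +11.5 mm), 85 mm deep, between two rails 16 mm thick, 15 mm high; its floor is the worktop. Lead-ins 6 mm thick widen the mouth to y = +-22.5 mm at x = -16 mm. With the bar home its tail end is at x = -95 mm.
- bay_stop (a point): middle of the flat end stop that closes the bay, 9 mm up (jig x = +85 mm, y = 0).
- drill_bush (a point): top of the brass drill bush, on a dark bridge over the bay (jig x = 37 to 67 mm); bridge underside 23 mm, this point 43 mm above the worktop: the bar passes under it.
- pillar (a point): foot of the round keeper pillar, 22 mm diameter, before and left of the mouth (jig x = -40, y = +31 mm); with strap and nut it reaches 48 mm high. The bar at home passes 10 mm from it.
- keeper (a joint): swing of the keeper strap about the pillar, rad: 0 = it points along the jig's +x, beside the bay; grows clockwise seen from above; 1.571, its hard stop, is across the bar (pointing to jig -y); the other stop is -0.45. Strap 16 mm wide, 25 to 33 mm above the worktop, so it passes over the 18 mm bar. Stiff hinge (0.05 N m friction, about 1 N at the pin), stays where left.
- keeper_pin (a point): upright thumb pin near the end of the keeper strap, 60 mm from the pillar axis; 10 mm diameter widening to a 14 mm head; stands from 32 to 57 mm above the worktop; this point is on its axis 47 mm up. Push it with a fingertip to swing the strap.
- block_padlock: grey block padlock, 41x53x24 mm, loose, lying left of the bay; leave it. Origin: middle of its underside.
- lock_cylinder: brass euro-profile lock cylinder, 33x65x17 mm, loose, lying right of the bay; leave it. Origin: middle of its underside.
- hex_key: black hex key, 29x78x5 mm, loose, lying right of the bay's mouth; leave it. Origin: middle of its underside.
- brass_padlock: brass padlock, 61x40x14 mm, loose, lying at the left front; leave it. Origin: middle of its underside.
- key_blank: key blank with a blue head, 56x28x6 mm, loose, lying at the left front, before the key mill; leave it. Origin: middle of its underside.
- duplicator_corner (a point): left front corner of the tall key duplicating machine, fixed, right of the work. With its levers it fills x = 0.45 to 0.74, y = -0.32 to +0.065 m, up to 0.35 m high, and stands between the robot's start pose and the work: pass it on the near side (x about 0.40) or above.
- mill_corner (a point): right front corner of the tall key mill, fixed, left of the work: it fills x = 0.50 to 0.83, y = 0.42 to 0.71 m, up to 0.45 m high. A brush 11 mm high lies fixed before it, x = 0.53 to 0.70, y = 0.35 to 0.41. The worktop's front edge is at x = 0.42 m.

How it is judged:
On the way, in this order (a step that is already met when the one before it is completed fails the run):
1. the bar is fully home in the bay, nose first, with the keeper still clear of it (x of bar_nose in the frame of drill_jig above 0.081 m and y of bar_nose in the frame of drill_jig between -0.006 and 0.006 m and angle between the x axis of bolt_bar and the x axis of drill_jig, either way round below 0.06 rad and value of joint keeper below 0.9 rad), for 0.2 s.
2. the keeper strap lies across the bar, at its stop (value of joint keeper above 1.4 rad), for 0.2 s.
At the end, for the whole second after the job is handed in: The bar lies flat and still in the bay, the tip of its nose within 4 mm of the end stop and 6 mm of the bay's centre line, in line with the bay within 0.06 rad; the keeper strap lies across it (joint above 1.4 rad, stop at 1.571) (x of bar_nose in the frame of drill_jig above 0.081 m and y of bar_nose in the frame of drill_jig between -0.006 and 0.006 m and angle between the x axis of bolt_bar and the x axis of drill_jig, either way round below 0.06 rad and height (world z) of bolt_bar below 0.004 m and linear speed of bolt_bar below 0.01 m/s and value of joint keeper above 1.4 rad); the robot touches nothing.
It fails at once if the bar is lifted or tipped instead of pushed along the worktop (height (world z) of bolt_bar above 0.012 m or angle between bolt_bar's own z axis and vertical above 0.2 rad).
It fails at once if a padlock, the lock cylinder, the hex key or the key blank is moved by more than 25 mm (distance of any of block_padlock, lock_cylinder, hex_key, brass_padlock, key_blank from where it was at the start of the episode above 0.025 m).
It also fails if it takes over 72 s, if anything falls off the work surface, if the arm or the gripper's body presses on something with over 40 N, if the wrist force passes 120 N, or if a joint passes its speed limit or range.

### The arm

A 6-joint arm with a two-finger parallel gripper is mounted at the origin on a cart in front of the work surface, level with it; the furniture and walls round the work are solid. World frame = base frame: x ahead of the robot, y to its left, z up, the work surface at z = 0. Lengths are in m, angles in rad, forces in N, time in s.
With the tool pointing down it reaches from about 0.275 to 0.875 m from the base axis. Payload 12.5 kg.
Tool frame: the origin (TCP) lies on the centre line of the jaws, within the pads' length; the fingertips stand r.finger_overhang ahead of it and the grasp point (between the pads) lies 3 mm ahead of it (r.finger_overhang is the distance from the TCP to the fingertips, in m); z points along the fingers, y is the line along which they close (so a half turn about z gives the same grasp; the last joint's range is limited). The gripper opens to 85 mm and grips with 20 to 120 N. Pads are 22 mm wide; open, the fingers measure 114 mm over their backs; the gripper's body (76 mm by 85 mm) begins 54 mm behind the grasp point. The pads swing forward as they close: fully open they stand 13 mm farther back than shut.
Start: joints at [-1.334, 0.351, 1.652, -0, 1.139, -0.085], TCP at [0.174, -0.522, 0.22] pointing down, gripper open.
Joint ranges: [-2.75, 2.75], [-0.79, 2.1], [0.01, 2.65], [-1.57, 4.71], [0.07, 3.14], [-2.87, 2.87]. Speed limits (rad/s): [2.22, 2.22, 2.79, 3.14, 3.14, 3.14].

### API

Orientations are given as a unit quaternion [x, y, z, w].
In Python, from cell import r, optics gives the robot as it stands. The module is installed in compiled form; this text tells all that it offers. Calls block until the motion is done:
- r.move_to(position, orientation): joint-space move of the TCP to a pose.
- r.move_linear(position, rot=None, vel=0.15): straight line of the TCP; rot=None keeps the orientation; vel is the mean speed in m/s.
- r.set_joints(angles): joint-space move.
- r.set_gripper(opening, squeeze=None): opening from 0.0 (shut) to 1.0 (fully open); squeeze is the grip in N (None keeps the last); returns when the fingers have stopped.
- r.sleep(seconds).
- r.inverse_kinematics(position, orientation): joint angles nearest the present ones, or None.
- optics.get_image(name): name is "scene" or "top" or "wrist"; returns a dict with "pixels" (400x640x3 uint8, red, green, blue), "depth" (400x640 float32, m along the optical axis (not along the pixel's ray), 0 where there is no reading), "fx", "fy", "cx", "cy" (pixels), "camera_from_world" (4x4, takes a point from world to camera coordinates); the wrist camera has in their place "mount" (4x4, takes a point from camera to tool coordinates, whose origin is the TCP and whose axes are the flange's). Camera axes: x right, y down, z forward; pixel columns grow to the right and rows downward; lengths in m; the calibration is good to about 2 mm. A picture is of the moment at which its call begins: read the wrist's pose just before it.
A pose or a line that the arm cannot do raises r.PlanningError and nothing moves.
- r.hand_in(): hands the job in; it is judged then, once.
Readings, each from a call of its own:
- r.current_t(): time.
- r.current_q(): joint angles.
- r.current_qvel(): joint speeds.
- r.current_effort(): joint torques, N m.
- r.current_tool_pos(): TCP position.
- r.current_ee_rot(): TCP orientation.
- r.current_contact_force(): force on the tool from outside, world axes, zero at the start.
- r.current_torque(): the same for the moment, N m.
- r.current_opening(): opening from 0.0 (shut) to 1.0 (fully open).
- r.current_finger_force(): force on a finger pad.
Only numpy, scipy, OpenCV 4.12 (cv2) and the standard library are available. Lean on these libraries where they do the work, as an engineer would, in place of code of your own. Each camera call takes 0.05 s, during which the arm holds its last target. There are 200 camera calls.

## Working session

There is one attempt and no reset: what is moved stays moved. The work goes in short steps, each a Python script; the robot and the scene stay as the last script left them, time stands still between calls to the robot, and variables do not carry over. Pictures are saved under pics/ and viewed, at most 10 in all, crops included, and the job is handed in when it is done.

```bash
mkdir -p pics; cat > h.py <<'E'
import numpy as np, cv2
from cell import r, optics
def snap(n,f):
    d=optics.get_image(n); cv2.imwrite(f"pics/{f}.png",d["pixels"][:,:,::-1]); np.savez(f"pics/{f}.npz",**d); return d
def w2p(d,P):
    T=d["camera_from_world"]; c=T[:3,:3]@np.array(P)+T[:3,3]
    return np.array([d["fx"]*c[0]/c[2]+d["cx"], d["fy"]*c[1]/c[2]+d["cy"]])
def p2w(d,uv,z):
    T=d["camera_from_world"]; R=T[:3,:3]; o=-R.T@T[:3,3]
    v=R.T@np.array([(uv[0]-d["cx"])/d["fx"],(uv[1]-d["cy"])/d["fy"],1]); return o+v*(z-o[2])/v[2]
def world(d):
    T=d["camera_from_world"]; R=T[:3,:3]; o=-R.T@T[:3,3]; u,v=np.meshgrid(np.arange(640),np.arange(400))
    D=d["depth"]; c=np.stack([(u-d["cx"])/d["fx"]*D,(v-d["cy"])/d["fy"]*D,D],-1); return (c-T[:3,3])@R
E
python3 - <<'E'
from h import *
for n in("top","scene"):
    d=snap(n,n+"0"); T=d["camera_from_world"]; print(n,-T[:3,:3].T@T[:3,3],d["fx"],(d["depth"]>0).mean())
print(r.finger_overhang,r.current_ee_rot(),r.current_t(),r.current_opening())
E
```

```text
top [0.54477759 0.30053804 0.89515723] 398.4882674879192 0.99605859375
scene [-0.0529966   0.69445884  0.47886829] 378.19571491924887 0.9961484375
0.022 [ 9.87085442e-01  1.60193846e-01 -2.44509576e-05 -5.10501684e-04] 0.1 0.9982775475797379
```

View pics/top0.png

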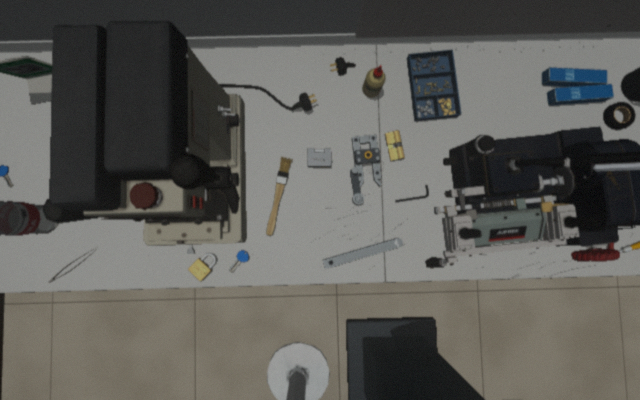

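View pics/scene0.png

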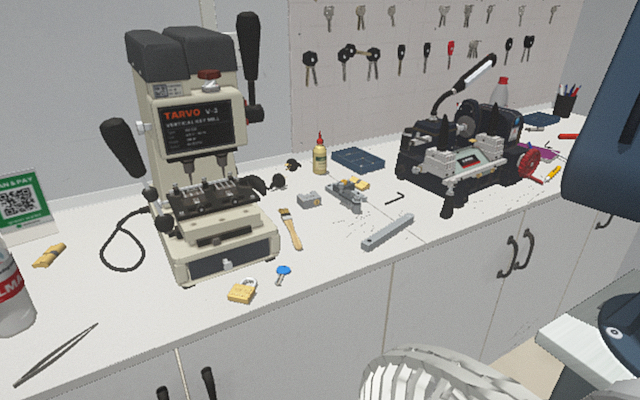

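```bash
python3 - <<'E'
from h import *
im=cv2.imread("pics/top0.png"); c=im[125:275,310:440]; c=cv2.convertScaleAbs(c,alpha=1.3)
cv2.imwrite("pics/c0.png",cv2.resize(c,None,fx=4,fy=4,interpolation=cv2.INTER_CUBIC))
d=np.load("pics/top0.npz"); W=world(d)
Z=W[...,2]; print(np.median(Z[215:235,330:370]))
# bar by height
m=((Z>0.01)&(Z<0.03)).astype(np.uint8); m[:, :318]=0; m[:,410:]=0; m[:235]=0; m[275:]=0
n,l,s,_=cv2.connectedComponentsWithStats(m); print(s)
k=1+np.argmax(s[1:,4]); P=W[l==k]; print(np.median(P[:,2])); rc=cv2.minAreaRect((P[:,:2]*1000).astype(np.float32)); print(rc, cv2.boxPoints(rc))
for z in((0.005,.012),(.012,.02),(.02,.028),(.028,.038),(.038,.06)):
    m=((Z>z[0])&(Z<z[1])); m[:130]=0;m[210:]=0;m[:,:335]=0;m[:,390:]=0
    P=W[m]; print(z,m.sum(),P.min(0) if m.any() else'',P.max(0) if m.any() else'')
v=np.clip(Z[125:275,310:440]*4000,0,255).astype(np.uint8); cv2.imwrite("pics/z0.png",cv2.resize(cv2.applyColorMap(v,cv2.COLORMAP_JET),None,fx=4,fy=4,interpolation=cv2.INTER_NEAREST))
E
```

```text
-4.843714088374199e-05
[[     0      0    640    400 255234]
 [   323    238     80     31    766]]
0.01823111115701468
((485.3551025390625, 194.28842163085938), (20.587364196777344, 179.06582641601562), 14.907769203186035) [[452.37433 278.15958]
 [498.44147 105.12089]
 [518.3359  110.41727]
 [472.26874 283.45596]]
(0.005, 0.012) 114 [0.59289319 0.12439478 0.00502363] [0.75389225 0.21678925 0.01186938]
(0.012, 0.02) 526 [0.59499262 0.12563954 0.01200998] [0.75024625 0.21146433 0.01988812]
(0.02, 0.028) 26 [0.65412292 0.15384104 0.02009948] [0.73503959 0.20660123 0.02744988]
(0.028, 0.038) 512 [0.59146107 0.15289255 0.02824775] [0.71371816 0.21819715 0.03791986]
(0.038, 0.06) 122 [0.59513853 0.17182629 0.03801493] [0.70527278 0.21728674 0.05921593]
```

View pics/c0.png

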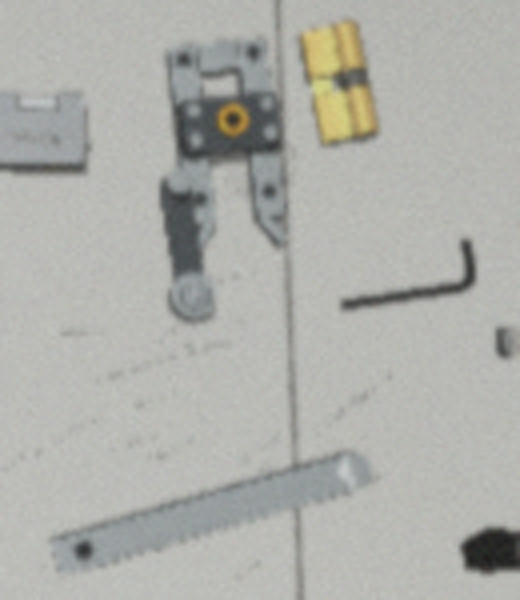

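View pics/z0.png

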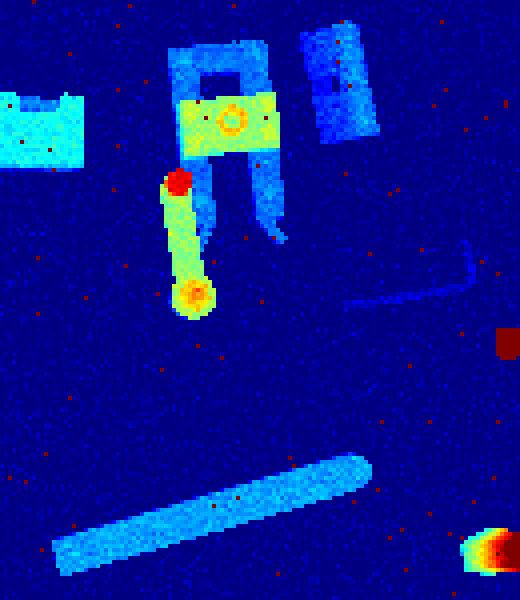

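```bash
cat >> h.py <<'E'
def barrect(d,J=None,xmax=None):
    """bar pose (cx,cy,heading) from depth, heading nearest to jig direction; uses points 12..24 mm high"""
    W=world(d); Z=W[...,2]
    m=((Z>.012)&(Z<.024)&(W[...,0]>.40)&(W[...,0]<.64)&(W[...,1]>.07)&(W[...,1]<.31))
    if J is not None: j=tojig(J,W); m&=(j[...,0]<-19)&~(np.hypot(j[...,0]+40,j[...,1]-31)<17)
    m=m.astype(np.uint8)
    n,l,s,_=cv2.connectedComponentsWithStats(m); k=1+np.argmax(s[1:,4]); P=(W[l==k][:,:2]*1000).astype(np.float32)
    b=cv2.minAreaRect(P); p=cv2.boxPoints(b); e=[p[1]-p[0],p[2]-p[1]]; v=max(e,key=np.linalg.norm)
    if v[0]<0: v=-v
    h=np.arctan2(v[1],v[0]); u=np.array([np.cos(h),np.sin(h)]); q=P@u
    c=np.array(b[0]); tail=c+u*(np.percentile(q,.5)-c@u)
    return c,h,tail,np.linalg.norm(v)
def tojig(J,W):
    o,h=np.array(J[:2]),J[2]; p=W[...,:2]*1000-o; c,s=np.cos(h),np.sin(h)
    return np.stack([p[...,0]*c+p[...,1]*s,-p[...,0]*s+p[...,1]*c],-1)
def fromjig(J,p):
    c,s=np.cos(J[2]),np.sin(J[2]); return np.array([J[0]+c*p[0]-s*p[1],J[1]+s*p[0]+c*p[1]])/1000
E
python3 - <<'E'
from h import *
d=np.load("pics/top0.npz"); W=world(d); Z=W[...,2]; hsv=cv2.cvtColor(d["pixels"],cv2.COLOR_RGB2HSV)
m=(hsv[...,1]>110)&(hsv[...,0]>8)&(hsv[...,0]<35); m[:145]=0;m[165:]=0;m[:,:355]=0;m[:,380:]=0
v,u=np.nonzero(m); uv=[(u.min()+u.max())/2,(v.min()+v.max())/2]; B=p2w(d,uv,.043); print("bush",uv,m.sum(),B)
def sel(lo,hi,x0,x1,y0,y1): return (Z>lo)&(Z<hi)&(W[...,0]>x0)&(W[...,0]<x1)&(W[...,1]>y0)&(W[...,1]<y1)
m=sel(.028,.06,.57,.612,.17,.23)
Pp=W[sel(.036,.06,.57,.612,.17,.23)]; print("nut",len(Pp),Pp.mean(0))
q=W[sel(.045,.06,.64,.69,.18,.235)]; print("pin",len(q),np.median(q,0))
R=W[sel(.012,.019,.645,.77,.12,.225)]; rc=cv2.minAreaRect((R[:,:2]*1000).astype(np.float32)); print(rc)
Br=W[sel(.026,.036,.655,.73,.12,.24)]; print(cv2.minAreaRect((Br[:,:2]*1000).astype(np.float32)))
Pn=Pp.mean(0)
b,n=B[:2]*1000,Pn[:2]*1000
h=np.arctan2(*(b-n)[::-1])-np.arctan2(-31,92); o=n-np.array([[np.cos(h),-np.sin(h)],[np.sin(h),np.cos(h)]])@[-40,31]
print("dist",np.linalg.norm(b-n),"expected",np.hypot(92,31),"J",o,h)
J=(*o,h); print("pin jig",tojig(J,np.median(q,0)))
# inner rail edges: points 12-19mm in jig frame
j=tojig(J,R); 
for a,c in((0,10),(10,20),(20,34),(70,84)):
    y=np.sort(j[(j[:,0]>a)&(j[:,0]<c),1]); print(a,y.min(),y[y<0].max() if a<80 else'',y[y>0].min(),y.max())
print("xmax",j[:,0].max()); print(barrect(d,J)); np.save("J.npy",J)
for nm,g in (("lead",sel(.010,.019,.6,.66,.12,.225)),): 
    k=tojig(J,W[g]); print(k.min(0),k.max(0))
E
```

```text
bush [np.float64(367.5), np.float64(154.5)] 47 [0.69762334 0.17972829 0.043     ]
nut 57 [0.60334279 0.20365099 0.04211047]
pin 38 [0.66240403 0.21149491 0.05648553]
((696.1167602539062, 161.8486328125), (102.6700210571289, 89.4644546508789), 4.196075439453125)
((684.651123046875, 185.97853088378906), (54.324317932128906, 68.44208526611328), 4.61842155456543)
dist 97.26827577847864 expected 97.082439194738 J [645.59534399 175.79920903] 0.07651279023429769
pin jig [19.488022   34.30644386]
0 -26.82902870350628 -12.4585940117179 11.150820947704073 22.366144559117892
10 -28.505605602450505 -12.327648779095927 10.655333285196988 22.04682533782366
20 -27.46420933577043 -11.957978501649809 10.683415777809149 24.258077880984914
70 -58.098907367347515 -12.201726587227963 10.7548074417432 26.893027479584717
xmax 100.66640197701314
(array([485.35510254, 194.28842163]), np.float32(-1.3106068), array([462.56534546, 279.89196125]), np.float32(179.06583))
[-40.6164187  -26.89472525] [15.03431966 40.84884375]
```

```bash
cat >> h.py <<'E'
J0=(645.6,175.3,.0765)
def rot(a): return [np.cos(a/2),np.sin(a/2),0,0]
def b2w(c,h,p): # bar pose mm -> world m
    return np.array([c[0]+np.cos(h)*p[0]-np.sin(h)*p[1],c[1]+np.sin(h)*p[0]+np.cos(h)*p[1]])/1000
def look(f):
    d=optics.get_image("top"); np.savez(f"pics/{f}.npz",**d); cv2.imwrite(f"pics/{f}.png",d["pixels"][:,:,::-1])
    c,h,t,L=barrect(d,J0); t_j=tojig(J0,np.append(t,0)/1000)
    c=t+90*np.array([np.cos(h),np.sin(h)])   # centre from the tail
    n=tojig(J0,(c+90*np.array([np.cos(h),np.sin(h)]))/1000)
    print(f,"c",c,"h",np.degrees(h),"rel",np.degrees(h-J0[2]),"L",L,"jig tail",t_j,"nose",n,"t",r.current_t()); return c,h
ZT=r.finger_overhang+.005
E
python3 - <<'E'
from h import *
r.set_gripper(0.0); print("overhang",r.finger_overhang,r.current_opening())
c,h=np.array([485.36,194.29]),-1.3106
a=h+np.pi/2
r.move_to([.33,-.22,.22],rot(a)); r.move_to([.37,0,.2],rot(a)); 
p=b2w(c,h,(60,-38)); print(p)
r.move_to([.41,.12,.15],rot(a)); r.move_linear([*p,.10],vel=.2); r.move_linear([*p,ZT],vel=.15)
print(r.current_t(),r.current_contact_force(),r.current_q())
snap("wrist","w0"); snap("scene","s1")
E
```

```text
overhang 0.022 0.001001097500591249
[0.46407532 0.12653336]
4.8 [ 0.88088273 -0.54815625  0.85699332] [ 1.69306886e-01  5.34090353e-01  1.96243862e+00 -2.74001417e-05
  6.43907344e-01  1.47992318e+00]
```

```bash
python3 - <<'E'
from h import *
c,h=np.array([485.36,194.29]),-1.3106
cor=b2w(c,h,(-38,0))*1000
for dth in (0,12,24,36):
    hh=h+np.radians(dth); cc=cor+38*np.array([np.cos(hh),np.sin(hh)])
    p=b2w(cc,hh,(60,-21)); r.move_linear([*p,ZT],rot(hh+np.pi/2),vel=.08); print(p,r.current_contact_force())
p=b2w(cc,hh,(60,-40)); r.move_linear([*p,ZT],vel=.15); r.move_linear([*p,.15],vel=.25); r.move_to([.38,.12,.2],rot(0.3))
look("a1")
E
```

```text
[0.48050309 0.13090695] [-0.27857155 -0.01998845  0.42161995]
[0.50120837 0.13411726] [-0.07408962 -0.05536682  0.41996733]
[0.52079373 0.14156228] [ 0.3968996   0.50347822 -0.89965279]
[0.5384032  0.15291663] [-0.07461003  0.20933734 -0.13971554]
a1 c [485.57874252 192.89363376] h -75.28373 rel -79.666855 L 179.49553 jig tail [-174.35205931  118.31219551] nose [-142.06522667  -58.7684611 ] t 8.125
```

View pics/a1.png

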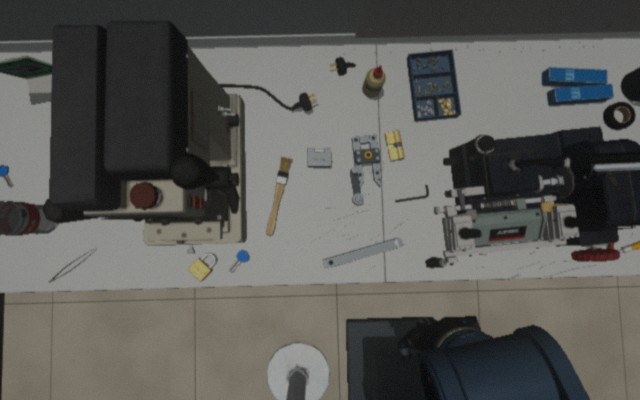

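```bash
python3 - <<'E'
from h import *
a=cv2.imread("pics/s1.png")[150:300,300:460]; b=cv2.imread("pics/w0.png")
a=cv2.resize(a,(426,400)); cv2.imwrite("pics/v1.png",np.hstack([a,b[:,100:474]])); 
from scipy.spatial.transform import Rotation as R
print(r.current_tool_pos(),R.from_quat(r.current_ee_rot()).as_matrix().round(3))
E
```

```text
[0.38060791 0.12008288 0.19935339] [[ 0.955  0.297 -0.001]
 [ 0.297 -0.955 -0.   ]
 [-0.001 -0.    -1.   ]]
```

View pics/v1.png

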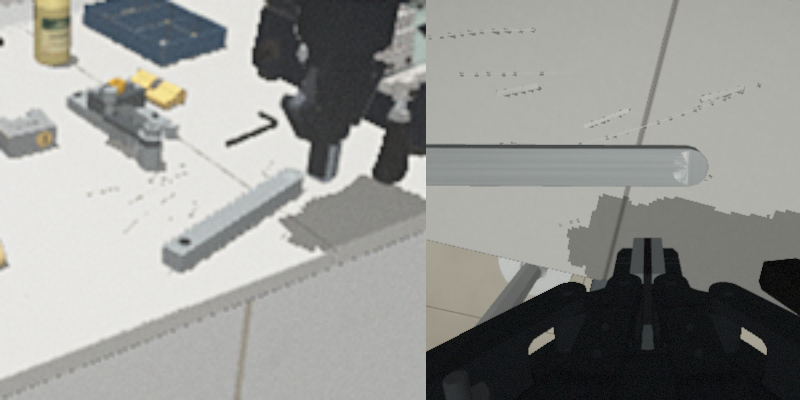

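```bash
python3 - <<'E'
from h import *
d=np.load("pics/s1.npz"); W=world(d); print(w2p(d,[.464,.1265,.005]))
m=(W[...,2]>.004)&(W[...,2]<.08)&(np.hypot(W[...,0]-.464,W[...,1]-.1265)<.022)
P=W[m]; print(len(P),np.percentile(P,[0,2,10,50],axis=0)); print(P[P[:,2]<P[:,2].min()+.012].round(4)[:15])
for v in range(208,226): print(v,W[v,420].round(3),d["pixels"][v,420])
E
```

```text
[417.80930435 229.12191458]
160 [[0.44845887 0.11753403 0.03919925]
 [0.44921071 0.11814081 0.04097982]
 [0.45028419 0.1229829  0.04603367]
 [0.45331432 0.13397071 0.06098643]]
[[0.463  0.1408 0.0502]
 [0.461  0.1398 0.0509]
 [0.4606 0.1372 0.0504]
 [0.4522 0.1211 0.0501]
 [0.4648 0.1384 0.0459]
 [0.4609 0.1395 0.0483]
 [0.4599 0.1374 0.0482]
 [0.4559 0.1386 0.0506]
 [0.4554 0.1361 0.0502]
 [0.4533 0.1352 0.051 ]
 [0.4523 0.1331 0.0509]
 [0.4522 0.1301 0.0501]
 [0.45   0.1294 0.051 ]
 [0.4516 0.1245 0.0488]
 [0.4501 0.123  0.0491]]
208 [0.457 0.138 0.068] [60 60 60]
209 [0.454 0.141 0.068] [59 61 63]
210 [0.454 0.14  0.065] [59 59 59]
211 [0.453 0.14  0.063] [57 58 59]
212 [0.454 0.139 0.059] [55 57 57]
213 [0.455 0.138 0.056] [56 55 58]
214 [0.453 0.139 0.055] [60 59 59]
215 [0.455 0.136 0.05 ] [47 46 45]
216 [0.455 0.136 0.048] [67 69 69]
217 [0.458 0.133 0.043] [107 111 119]
218 [0.458 0.131 0.039] [190 190 185]
219 [ 0.501  0.084 -0.   ] [229 231 223]
220 [0.496 0.089 0.001] [229 229 224]
221 [ 0.494  0.09  -0.   ] [230 229 225]
222 [ 0.491  0.093 -0.001] [234 234 228]
223 [ 0.488  0.096 -0.001] [197 194 190]
224 [ 0.485  0.099 -0.001] [124 125 120]
225 [ 0.481  0.103 -0.   ] [135 134 133]
```

```bash
python3 - <<'E'
from h import *
c,h=np.array([485.4,193.5]),-1.3125
p=b2w(c,h,(60,-38)); r.move_to([*p,.12],rot(h+np.pi/2))
for z in(.06,ZT):
    r.move_linear([*p,z],vel=.15); print(ZT,r.current_tool_pos(),r.current_t(),r.current_contact_force())
d=optics.get_image("scene"); W=world(d)
m=(W[...,2]>.004)&(W[...,2]<.08)&(np.hypot(W[...,0]-p[0],W[...,1]-p[1])<.022); P=W[m]; print(np.percentile(P[:,2],[0,1,5]),r.current_tool_pos(),r.current_opening())
E
```

```text
0.027 [0.46432761 0.12592687 0.06115793] 9.2083 [ 0.19004456 -0.9359724  -0.38566296]
0.027 [0.46418871 0.12582361 0.02770437] 9.575 [0.16426398 0.4514555  0.49813002]
[0.03951605 0.03976958 0.04262081] [0.46451024 0.12590219 0.02805234] 0.0007739197464563272
```

```bash
python3 - <<'E'
from h import *
p=r.current_tool_pos()[:2]
for z in(.02,.013,.006,.002,-.002,-.006):
    r.move_linear([*p,z],vel=.1); r.sleep(.05); f=r.current_contact_force()
    d=optics.get_image("scene"); W=world(d)
    m=(W[...,2]>.004)&(W[...,2]<.08)&(np.hypot(W[...,0]-p[0],W[...,1]-p[1])<.022); P=W[m]
    print(z,r.current_tool_pos()[2],f.round(2) if hasattr(f,'round') else f,np.percentile(P[:,2],[0,2,5]).round(4),r.current_t())
    if abs(f[2])>4: break
cv2.imwrite("pics/s2.png",d["pixels"][:,:,::-1]); np.savez("pics/s2.npz",**d)
E
```

```text
0.02 0.020235525751566754 [-0.44 -0.49 -0.01] [0.0321 0.0328 0.0344] 9.975
0.013 0.01291365480898285 [-0.91 -0.77  0.18] [0.0243 0.0263 0.0286] 10.325
0.006 0.00590280820136212 [-0.12  0.8   0.55] [0.0166 0.0187 0.0212] 10.675
0.002 0.001983922961178119 [-0.04 -0.43 -0.18] [0.0122 0.0155 0.0178] 11.025
-0.002 -0.002056058144172413 [-0.05  0.03  0.45] [0.0081 0.0114 0.0153] 11.375
-0.006 -0.006050149510784333 [-0.41  0.16  0.04] [0.0044 0.0082 0.0116] 11.725
```

```bash
sed -i 's/^ZT=.*/ZT=-.006/' h.py; python3 - <<'E'
from h import *
c,h=np.array([485.4,193.5]),-1.3125
cor=b2w(c,h,(-38,0))*1000
for dth in (0,12,24,34):
    hh=h+np.radians(dth); cc=cor+38*np.array([np.cos(hh),np.sin(hh)])
    p=b2w(cc,hh,(60,-21)); r.move_linear([*p,ZT],rot(hh+np.pi/2),vel=.08); print(p,r.current_contact_force())
p=b2w(cc,hh,(60,-34)); r.move_linear([*p,ZT],vel=.15); r.move_linear([*p,.06],vel=.25); r.move_linear([.42,.13,.15],vel=.3)
look("a2")
E
```

```text
[0.48042267 0.1301263 ] [-0.63966597 -0.36129705  0.30937226]
[0.50113401 0.13329726] [-0.30011376  0.2180063  -0.15169784]
[0.52073348 0.14070505] [-0.23884325 -0.23587949 -0.09303674]
[0.5355967  0.14988639] [ 0.12267222 -0.64612489 -0.33832373]
a2 c [508.37006292 206.87924318] h -45.12561 rel -49.508736 L 179.88054 jig tail [-192.85500731  110.42018751] nose [-75.9752416  -26.47071346] t 14.6
```

```bash
python3 - <<'E'
from h import *
c,h=np.array([508.37,206.88]),np.radians(-45.13)
u=np.array([np.cos(h),np.sin(h)])
a=h+np.pi
p=b2w(c,h,(-120,0)); r.move_to([*p,.08],rot(a)); r.move_linear([*p,ZT],vel=.2)
s=18; p=b2w(c+u*s,h,(-101,0)); r.move_linear([*p,ZT],vel=.07)
c=c+u*s
p=b2w(c,h,(-115,0)); r.move_linear([*p,ZT],vel=.15); r.move_linear([*p,.05],vel=.25)
p=b2w(c,h,(-75,36)); r.move_linear([*p,.05],rot(h+np.pi/2),vel=.1); r.move_linear([*p,ZT],vel=.2)
cor=b2w(c,h,(36,0))*1000
for dth in (0,12,24,36):
    hh=h+np.radians(dth); cc=cor-36*np.array([np.cos(hh),np.sin(hh)])
    p=b2w(cc,hh,(-75,21)); r.move_linear([*p,ZT],rot(hh+np.pi/2),vel=.08)
p=b2w(cc,hh,(-75,34)); r.move_linear([*p,ZT],vel=.15); r.move_linear([*p,.06],vel=.25); r.move_linear([.40,.16,.15],vel=.3)
print(r.current_q()); look("a3")
E
```

```text
[2.72054917e-01 2.35641905e-01 2.01646611e+00 1.09679648e-04
 8.89919290e-01 4.32238281e-01]
a3 c [509.46303958 173.66898446] h -9.467321 rel -13.850448 L 178.55536 jig tail [-223.24660126   30.32303692] nose [-48.48030257 -12.7668827 ] t 22.6333
```

```bash
python3 - <<'E'
from h import *
im=cv2.imread("pics/a3.png"); c=im[125:300,290:440]; c=cv2.convertScaleAbs(c,alpha=1.3)
cv2.imwrite("pics/c3.png",cv2.resize(c,None,fx=3,fy=3,interpolation=cv2.INTER_CUBIC))
E
```

```text
(no output)
```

View pics/c3.png

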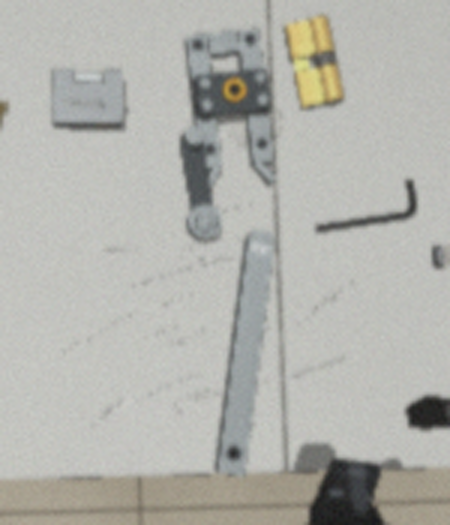

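```bash
python3 - <<'E'
from h import *
c,h=np.array([509.46,173.67]),np.radians(-9.47)
p=b2w(c,h,(-75,38)); r.move_to([*p,.06],rot(h+np.pi/2)); r.move_linear([*p,ZT],vel=.2)
cor=b2w(c,h,(36,0))*1000
for dth in (0,13.5):
    hh=h+np.radians(dth); cc=cor-36*np.array([np.cos(hh),np.sin(hh)])
    p=b2w(cc,hh,(-75,21)); r.move_linear([*p,ZT],rot(hh+np.pi/2),vel=.08)
p=b2w(cc,hh,(-75,34)); r.move_linear([*p,ZT],vel=.15); r.move_linear([*p,.06],vel=.25); r.move_linear([.385,.19,.12],rot(J0[2]),vel=.3)
print(r.current_q()); look("a4")
E
```

```text
[ 3.49857660e-01  2.85479675e-01  2.04429033e+00 -8.07162248e-06
  8.12452631e-01  1.84347435e+00]
a4 c [508.86554455 164.87296118] h 3.5113444 rel -0.8717825 L 178.59256 jig tail [-227.12101853    1.42278331] nose [-47.14185967  -1.31589661] t 26.9333
```

```bash
python3 - <<'E'
from h import *
a=J0[2]
p=fromjig(J0,(-252,1.0)); r.move_linear([*p,.04],rot(a),vel=.2); r.move_linear([*p,ZT],vel=.2)
for x,y in((-200,.5),(-170,0)):
    p=fromjig(J0,(x-11,y)); r.move_linear([*p,ZT],vel=.08); print(r.current_contact_force(),r.current_tool_pos())
p=fromjig(J0,(-200,0)); r.move_linear([*p,ZT],vel=.2); r.move_linear([*p,.05],vel=.25); r.move_linear([.385,.16,.12],vel=.3)
look("a5")
E
```

```text
[-0.25847092  0.30329004  0.05850394] [ 0.43512271  0.15966534 -0.0058483 ]
[-0.75534441 -0.1792038  -0.48408312] [ 0.46487867  0.16140177 -0.00610807]
a5 c [566.10051702 169.81733502] h 4.668086 rel 0.28495932 L 151.21927 jig tail [-1.69684876e+02  1.61539543e-01] nose [10.31290435  1.05676125] t 30.225
```

```bash
python3 - <<'E'
from h import *
p=fromjig(J0,(-195,0)); r.move_linear([*p,.04],vel=.3); r.move_linear([*p,ZT],vel=.2)
p=fromjig(J0,(-109,0)); r.move_linear([*p,ZT],vel=.07); print(r.current_contact_force(),tojig(J0,np.array(r.current_tool_pos())))
for x in np.arange(-108,-101,.7):
    r.move_linear([*fromjig(J0,(x,0)),ZT],vel=.05); f=np.array(r.current_contact_force()); print(x,f.round(1))
    if np.hypot(f[0],f[1])>10: break
p=fromjig(J0,(-125,0)); r.move_linear([*p,ZT],vel=.2); r.move_linear([*p,.06],vel=.25); r.move_linear([.40,.16,.15],vel=.3)
look("a6")
E
```

```text
[-0.57333923  0.49583594  0.3138601 ] [-1.08925642e+02  2.99797399e-02]
-108.0 [-2.2 -0.2  1.4]
-107.3 [-2.5  0.2  1.7]
-106.6 [-0.4  0.4  0.7]
-105.89999999999999 [-1.8 -0.3  0.2]
-105.19999999999999 [-1.5 -0.9 -1.9]
-104.49999999999999 [-0.6 -0.3 -0.5]
-103.79999999999998 [-1.4  0.1 -0.7]
-103.09999999999998 [-3.3 -1.4  1. ]
-102.39999999999998 [-6.  -0.9  3.9]
-101.69999999999997 [-9.3 -0.4  5.7]
a6 c [641.38982801 175.11585351] h 4.460902 rel 0.07777536 L 75.74778 jig tail [-9.42118474e+01  1.59868894e-02] nose [85.78798341  0.26032548] t 36.3667
```

```bash
python3 - <<'E'
from h import *
Zk=.030
def kp(phi,off): 
    return fromjig(J0,(-40+60*np.cos(phi)+off*np.sin(phi),31-60*np.sin(phi)+off*np.cos(phi)))
R=lambda phi: rot(J0[2]+np.pi/2-phi)
p=kp(-.055,30); r.move_to([*p,.13],R(-.055)); r.move_linear([*p,Zk],vel=.2); print(r.current_contact_force(),r.current_q())
for phi in np.arange(-.055,1.40,.2):
    r.move_linear([*kp(phi,17),Zk],R(phi),vel=.09)
print(r.current_contact_force(),r.current_t())
for phi in np.arange(1.42,1.72,.03):
    r.move_linear([*kp(phi,17),Zk],R(phi),vel=.06); f=np.array(r.current_contact_force()); print(phi.round(2),f.round(1))
    if np.hypot(f[0],f[1])>8: break
p=kp(phi,32); r.move_linear([*p,Zk],vel=.1); r.move_linear([*p,.15],vel=.3); r.move_to([.40,.16,.18],rot(.3))
look("a7")
d=np.load("pics/a7.npz"); W=world(d); j=tojig(J0,W); m=(W[...,2]>.046)&(W[...,2]<.06)&(np.hypot(j[...,0]+40,j[...,1]-31)>45)&(np.hypot(j[...,0]+40,j[...,1]-31)<72)
q=np.median(j[m],0); print(m.sum(),q,"phi",np.arctan2(31-q[1],q[0]+40))
im=cv2.convertScaleAbs(cv2.imread("pics/a7.png")[125:275,290:440],alpha=1.3); cv2.imwrite("pics/c7.png",cv2.resize(im,None,fx=3,fy=3,interpolation=cv2.INTER_CUBIC))
E
```

```text
[-0.18026976 -0.43775108  0.76853931] [ 2.84007806e-01  8.33173953e-01  1.33324351e+00 -1.28468751e-06
  9.73439724e-01  1.52656777e-01]
[0.53775844 0.5065112  0.63587145] 41.1917
1.42 [ 0.2 -0.4 -0.5]
1.45 [0.9 0.6 0.1]
1.48 [ 0.5 -0.  -0.7]
1.51 [ 0.1  0.9 -0.2]
1.54 [ 6.8  1.6 -3.9]
1.57 [14.5  4.  -8.7]
a7 c [641.07474964 175.02378501] h 4.018994 rel -0.36413273 L 47.031796 jig tail [-94.53130822   0.64241185] nose [85.4650578  -0.50153796] t 44.55
40 [-40.37022328 -28.60312341] phi 1.5770077214287193
```

View pics/c7.png

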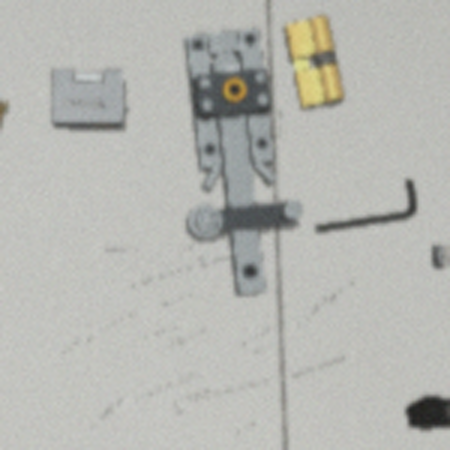

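The picture shows the bar home in the bay, with its tail hole at (250,271). The strap lies across it from the pillar at (205,220) to the pin at (291,209), and nothing else has moved.

```bash
python3 -c "
from cell import r
print(r.hand_in())"
```

```text
the job is handed in; nothing more can be done
None
```

The job is handed in, verdict not shown: by the top camera the bar is home (tail at jig x = -94.5 mm, within 0.4° of the bay), the strap lies across it at its stop (about 1.57 rad), and the robot was clear at 44.6 s; the fingertips sat about 32 mm higher than `r.finger_overhang` implied, so the first push missed and I set the height from the scene camera.

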